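# Add a border tile to the drying stack

## Robot

A 7-joint arm with a two-finger parallel gripper is mounted at the origin on the work surface. World frame = base frame: x ahead of the robot, y to its left, z up, the work surface at z = 0. Lengths are in m, angles in degrees, forces in N, time in s.
With the tool pointing down it reaches from about 0.4 to 0.85 m from the base axis. Payload 4.5 kg.
Tool frame: the origin (TCP) lies on the front face of the gripper's body, between the roots of the fingers; the fingertips stand 64 mm ahead of it and the grasp point (between the pads) lies 45 mm ahead of it; z points along the fingers, x is the direction in which the jaws open and shut, and the axes are right-handed (so a half turn about z gives the same grasp; the last joint's range is limited). The gripper opens to 88 mm and grips with 3 to 60 N. Pads are 18 mm wide; open, the fingers measure 123 mm over their backs; the gripper's body (75 mm by 187 mm) begins 45 mm behind the grasp point.
Start: joints at [73.957, 39.483, -11.15, 89.685, 9.013, 51.709, -12.324], TCP at [0.193, -0.594, 0.303] pointing down, gripper open.
Joint ranges: [-172.22, 172.22], [-26.19, 119.32], [-84.43, 86.54], [7.71, 146.69], [-57.33, 237.33], [2.42, 119.75], [-152.13, 152.13]. Speed limits (degrees/s): [147.25, 147.25, 180, 180, 180, 180, 180].

## Interface

Orientations are given as a 3x3 rotation matrix whose columns are the frame's x, y, z axes.
In Python, from workcell import read_state, snapshot, calibration, job_done gives the robot as it stands.
- The arm moves only by the tool arm_command, never from a script. Its argument "deltas" is a list of rows, each a list of 3 entries, a list of its own where there are three numbers: the turn, a rotation vector about the tool's x, y, z in rad, then the shift along the tool's x, y, z in cm, then the closure, from -1 (fully open) to 1 (shut). In form: [[[rx, ry, rz], [x, y, z], claw], ...]. A call has 1 to 8 rows; each row is the pose to reach, as a shift and turn from the pose measured when the call began, along the tool's axes at that moment; what a row does not reach only later rows make up. A row lasts 1/10 s, in which the tool goes at most 50 mm and 8.59 degrees, less where a joint would pass 70% of its speed; a pose out of reach is approached as far as the arm can. A call with a gripper value outside its range is refused whole. The fingers move at their own pace and stop on an object; "squeeze" is the grip in N (left out, the last holds). Time passes only in rows, so rows that repeat a pose let the fingers close. It gives the time, the measured TCP pose, the force and the opening at its end, in the units of the state.
- read_state(): the state, without advancing time (a new reading comes with each control period).
- snapshot(name): name is "side" or "top" or "wrist"; returns the picture (400x640x3 uint8, red, green, blue); there is no depth.
- calibration(name): a dict with "mtx" (3x3 intrinsics, pixels), "R" (3x3) and "t" (3): a world point X has camera coordinates R X + t. Camera axes: x right, y down, z forward; pixel columns grow to the right and rows downward; lengths in m; the calibration is good to about 2 mm. A picture is of the moment at which its call begins: read the wrist's pose just before it. calibration takes no time and is no camera call; for the wrist camera it gives the pose at the moment of the call.
- job_done(): hands the job in, once; it reports no verdict.
The state is a dict: "clock": time; "qpos": joint angles; "joint_velocities": joint speeds; "joint_efforts": joint torques, N m; "eef_pos": TCP position; "tcp_rot": TCP orientation; "ft_force": force on the tool from outside, world axes, zero at the start; "ft_torque": the same for the moment, N m; "opening": finger opening in m.
Only numpy, scipy, OpenCV 4.12 (cv2) and the standard library are available. Lean on these libraries where they do the work, as an engineer would, in place of code of your own. Each camera call takes 0.05 s, during which the arm holds its last target. There are 200 camera calls.

## Task

Pick up the long narrow border tile that is drying on its two battens and add it to the stack of the same tiles in the wooden cradle, lying flat on the stack's topmost pair of battens, centred and in line with the tile below. How high the stack stands today is not known: lower the tile until you feel it rest on the stack, gently and without banging it down, and only then let go, never dropping it. Leave the half-length tile and the double-wide tile where they lie.

Things in the scene. Friction and masses are not known exactly. Their poses are not given: they have to be found in the camera images.
- border_tile: Tile to move: white glaze, blue border, 150 x 45 x 12 mm, 0.12-0.24 kg. Origin: centre of underside; x along its length, y across, z up. Lies flat, underside 18 mm above the table, on two battens (12 wide, 65 long, 18 high) crossing under it 45 mm either side of its centre; between them its long edges are free to grasp.
- cradle: Fixed plywood base 200 x 80 x 20 mm, 70 mm high end board at +x, 100 mm from centre. Origin on table under stack centre, x along tiles. Stack (rigid, centred): same tiles, each topped by two battens (12 x 60, 22 high) across, 45 mm either side of centre. Top battens' height unknown: 60-124 mm above table. Another cradle, of square tiles, is not meant.
- half_tile: Not to be moved: a half-length border tile, 75 x 45 x 12 mm, same make, on its own two 18 mm battens. Origin at the centre of its underside, x along its length.
- wide_tile: Not to be moved: a double-wide tile, 150 x 75 x 12 mm, same make, on its own two 18 mm battens. Origin at the centre of its underside, x along its 150 mm length.

How it is judged:
By the outcome, as a careful person would: the job done as asked, in the order asked, and still so for the second after the job is handed in, with the robot touching nothing.
It also fails if it takes over 48 s, if anything falls off the work surface, if the arm or the gripper's body presses on something with over 40 N, if the wrist force passes 120 N, or if a joint passes its speed limit or range.

## Working session

There is one attempt and no reset: what is moved stays moved. The work goes in short steps, Python scripts to look and compute and a tool call to move; the robot and the scene stay as the last step left them, time stands still between calls to the robot, and variables do not carry over. Pictures are saved under pics/ and viewed, about 8 in all and at most 12, crops included, and the job is handed in when it is done.

Besides the shell and the picture viewer there is one more tool, called after "Call:" as name(argument=value, ...) on one line, values as JSON. arm_command: Moves the arm, as the interface text tells. Its arguments: {"type":"object","properties":{"deltas":{"type":"array"},"squeeze":{"type":"number"}},"required":["deltas"]}

```bash
mkdir -p pics; cat > h.py <<'E'
import numpy as np, cv2
from workcell import read_state, snapshot, calibration, job_done
def ray(c,px,z):
    "pixels Nx2 -> world points on plane z"
    px=np.atleast_2d(np.array(px,float)); K,R,t=[np.array(c[k],float) for k in("mtx","R","t")]
    d=(R.T@np.linalg.inv(K)@np.c_[px,np.ones(len(px))].T).T; o=-R.T@t.ravel()
    return o+d*((z-o[2])/d[:,2])[:,None]
def proj(c,X):
    K,R,t=[np.array(c[k],float) for k in("mtx","R","t")]
    p=(K@(R@np.atleast_2d(X).T+t.reshape(3,1))).T; return p[:,:2]/p[:,2:]
def snap(n,f):
    c=calibration(n); im=snapshot(n); cv2.imwrite(f"pics/{f}.png",im[:,:,::-1]); return c,im
E
python3 - <<'E'
from h import *
for n in("top","side","wrist"):
    c,im=snap(n,n+"0"); R=np.array(c["R"]);print(n,np.round(-R.T@np.ravel(c["t"]),3),np.round(R,2).tolist(),np.round(c["mtx"],0).tolist())
s=read_state();print(s["clock"],s["tcp_rot"],s["ft_force"])
E
```

```text
top [ 0.377 -0.02   1.331] [[0.01, -1.0, 0.0], [-0.99, -0.01, -0.1], [0.1, -0.0, -0.99]] [[448.0, 0.0, 321.0], [0.0, 448.0, 198.0], [0.0, 0.0, 1.0]]
side [0.237 0.717 0.771] [[-0.93, -0.37, 0.01], [-0.26, 0.63, -0.73], [0.27, -0.68, -0.68]] [[392.0, 0.0, 326.0], [0.0, 392.0, 192.0], [0.0, 0.0, 1.0]]
wrist [ 0.268 -0.569  0.383] [[0.31, -0.95, -0.0], [-0.91, -0.29, 0.3], [-0.29, -0.09, -0.95]] [[314.0, 0.0, 318.0], [0.0, 314.0, 201.0], [0.0, 0.0, 1.0]]
0.15 [[ 3.08688198e-01 -9.51163132e-01 -5.41569069e-04]
 [-9.51162237e-01 -3.08688653e-01  1.30959555e-03]
 [-1.41281523e-03  1.10863357e-04 -9.99998996e-01]] [ 0.11658665 -1.14952671  0.43834393]
```

View pics/top0.png

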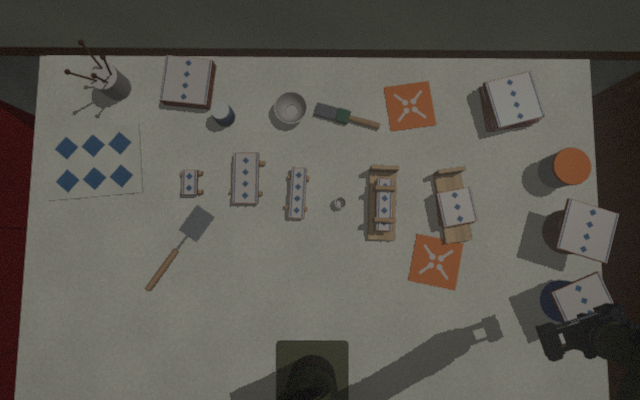

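View pics/side0.png

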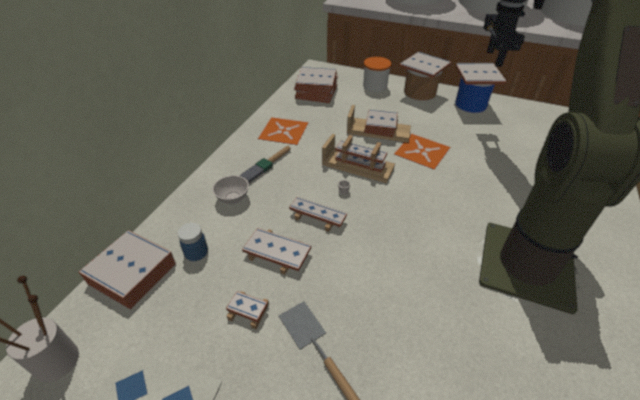

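The top view shows the border tile at px (297,193), the half-length tile at (191,182), the wide tile at (246,179), and the cradle at (381,205) with its end board on the far side, at row 168. The square-tile cradle is at (455,205). In the side view the tile is at (318,212) and the cradle at (358,160).

```bash
python3 - <<'E'
from h import *
c=calibration("top"); im=cv2.imread("pics/top0.png"); s=read_state()
hsv=cv2.cvtColor(im,cv2.COLOR_BGR2HSV)
blue=cv2.inRange(hsv,(95,90,40),(125,255,255))
def dots(x0,x1,y0,y1,z):
    n,l,st,ce=cv2.connectedComponentsWithStats(blue[y0:y1,x0:x1]); 
    k=[i for i in range(1,n) if st[i,4]>4]; P=ray(c,ce[k]+[x0,y0],z); print(np.round(P,4).tolist(),st[k,4]); return P
P=dots(285,310,165,222,.030); dots(372,392,175,235,.1)
print("cradle base ends", np.round(ray(c,[[367,240],[395,240],[370,166],[398,166]],.02),3).tolist())
big=np.hstack([cv2.resize(im[155:250,270:330],None,fx=6,fy=6,interpolation=2),cv2.resize(im[155:250,355:425],None,fx=6,fy=6,interpolation=2)])
cv2.imwrite("pics/crop1.png",big)
E
```

```text
[] []
[] []
cradle base ends [[0.391, -0.157, 0.02], [0.392, -0.239, 0.02], [0.61, -0.167, 0.02], [0.61, -0.25, 0.02]]
```

View pics/crop1.png

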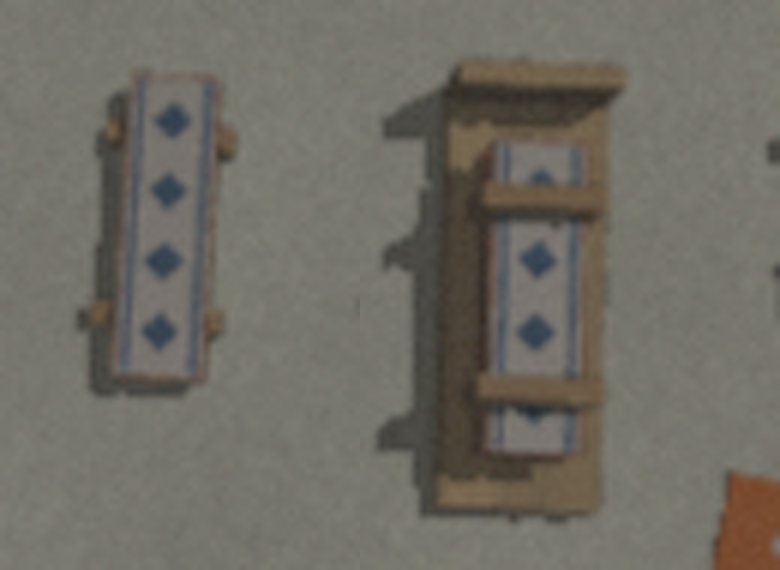

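```bash
cat >> h.py <<'E'
def rel(p,yaw):
    "tool-axis turn and shift (cm) to tcp at p, pointing down, tool x at yaw deg"
    from scipy.spatial.transform import Rotation as Ro
    s=read_state(); R=np.array(s["tcp_rot"]); a=np.radians(yaw); x=np.array([np.cos(a),np.sin(a),0]); z=np.array([0,0,-1.]); 
    T=np.c_[x,np.cross(z,x),z]
    print("clk",round(s["clock"],2),"turn",Ro.from_matrix(R.T@T).as_rotvec().round(4),"shift",(100*R.T@(np.array(p)-s["eef_pos"])).round(2))
E
python3 - <<'E'
from h import *
c=calibration("top")
P=ray(c,[[299,175],[298,186.7],[297,198.5],[296.5,210.2]],.030);print(P.round(3).tolist(), P.mean(0))
Q=ray(c,[[384.8,198.3],[384.2,210.1]],.08);print(Q.round(3).tolist())
d=P[0]-P[-1];print(np.degrees(np.arctan2(d[1],d[0])))
rel([.505,-.195,.303],-92)
E
```

```text
[[0.58, 0.043, 0.03], [0.545, 0.045, 0.03], [0.51, 0.048, 0.03], [0.476, 0.049, 0.03]] [0.5277996  0.04613502 0.03      ]
[[0.507, -0.201, 0.08], [0.474, -0.199, 0.08]]
-3.3683491984871097
clk 0.15 turn [0.0004 0.0014 0.3487] shift [-28.33 -42.02  -0.06]
```

Call:
arm_command(deltas=[[[0,0,0.35],[-28.3,-40.4,0],-1],[[0,0,0.35],[-28.3,-40.4,0],-1],[[0,0,0.35],[-28.3,-40.4,0],-1],[[0,0,0.35],[-28.3,-40.4,0],-1],[[0,0,0.35],[-28.3,-40.4,0],-1],[[0,0,0.35],[-28.3,-40.4,0],-1],[[0,0,0.35],[-28.3,-40.4,0],-1],[[0,0,0.35],[-28.3,-40.4,0],-1]])

```text
clock: 0.95
eef_pos: [0.4344, -0.2731, 0.3025]
tcp_rot: [[-0.036, -0.999, -0.001], [-0.999, 0.036, 0.001], [-0.001, 0.001, -1.0]]
ft_force: [1.3, -0.2, 0.8]
opening: 0.0882
```

```bash
python3 -c "
from h import *
rel([.49,-.2,.303],-92)"
```

```text
clk 0.95 turn [ 0.0007  0.0013 -0.0013] shift [-7.51 -5.29 -0.05]
```

Call:
arm_command(deltas=[[[0,0,0],[-4,-2.8,0],-1],[[0,0,0],[-7.5,-5.3,0],-1],[[0,0,0],[-7.5,-5.3,0],-1],[[0,0,0],[-7.5,-5.3,0],-1]])

```text
clock: 1.35
eef_pos: [0.4903, -0.1991, 0.3023]
tcp_rot: [[-0.033, -0.999, -0.001], [-0.999, 0.033, 0.001], [-0.001, 0.001, -1.0]]
ft_force: [-0.9, -0.8, -0.4]
opening: 0.0882
```

```bash
python3 -c "
from h import *
c,im=snap('wrist','w_cr'); s=read_state(); print(s['eef_pos'],s['clock'])
import pickle;pickle.dump(c,open('c_cr.pkl','wb'))"
```

```text
[ 0.48938252 -0.20063947  0.30228454] 1.4
```

View pics/w_cr.png

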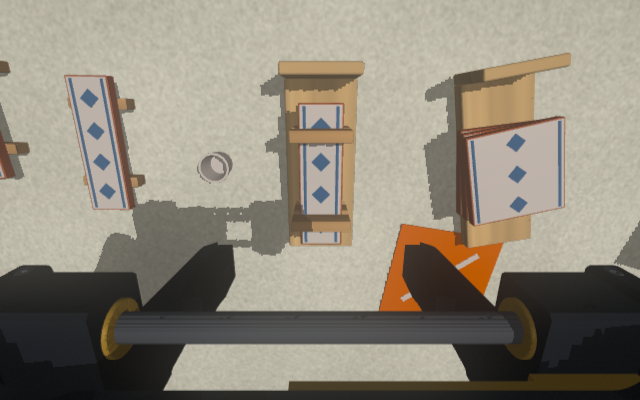

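The wrist view shows the cradle stack with dots at about (320,161) and (320,194), top battens at rows 135 and 220, and the end board at row 68. The border tile's dots run from (90,98) to (108,191).

```bash
cat >> h.py <<'E'
def dots(im,x0,x1,y0,y1,lo=(95,80,60),amin=40):
    hsv=cv2.cvtColor(im,cv2.COLOR_BGR2HSV); b=cv2.inRange(hsv,lo,(125,255,255))[y0:y1,x0:x1]
    n,l,st,ce=cv2.connectedComponentsWithStats(b)
    return np.array([[*(ce[i]+[x0,y0]),*st[i,2:]] for i in range(1,n) if st[i,4]>=amin])
E
python3 - <<'E'
from h import *
import pickle
c=pickle.load(open('c_cr.pkl','rb')); im=cv2.imread('pics/w_cr.png'); ct=calibration('top'); it=cv2.imread('pics/top0.png')
A=dots(im,310,332,145,210); T=dots(im,78,118,80,205); B=dots(it,379,390,190,218,(95,60,30),6); print(A.round(1).tolist(),T.round(1).tolist(),B.round(1).tolist())
P=ray(c,T[:,:2],.03);print(P.round(4).tolist(),P.mean(0)); d=P[0]-P[-1];print("yaw",np.degrees(np.arctan2(d[1],d[0])))
for z in(.04,.06,.08,.1):
    Q=ray(c,A[:,:2],z);print(z,Q.round(4).tolist(),"mid",Q.mean(0).round(4),"spacing",np.linalg.norm(Q[0]-Q[-1]).round(4),ray(ct,[[384.5,204.2]],z).round(4))
print("base near corners",ray(c,[[289,246],[352,246]],.02).round(4).tolist(),"base edges far",ray(c,[[281,82],[357,82]],.02).round(4).tolist())
for z in(.06,.08,.1,.12):print("batten ends",z,ray(c,[[288,129],[353,129],[288,143],[353,143]],z).round(4).tolist())
E
```

```text
[[320.3, 161.6, 17.0, 16.0, 148.0], [320.3, 194.1, 16.0, 15.0, 132.0]] [[108.9, 124.8, 18.0, 94.0, 158.0], [88.7, 97.8, 17.0, 17.0, 148.0], [86.4, 160.4, 19.0, 88.0, 141.0], [95.3, 130.7, 16.0, 16.0, 133.0], [101.3, 161.6, 15.0, 15.0, 120.0], [106.9, 190.8, 15.0, 14.0, 109.0]] [[384.0, 198.0, 5.0, 5.0, 13.0], [384.0, 210.0, 5.0, 5.0, 13.0]]
[[0.5515, 0.0296, 0.03], [0.5801, 0.0445, 0.03], [0.5133, 0.0644, 0.03], [0.5457, 0.0461, 0.03], [0.5114, 0.0479, 0.03], [0.477, 0.0497, 0.03]] [0.52985854 0.04702502 0.03      ]
yaw -15.061026455464635
0.04 [[0.5051, -0.2009, 0.04], [0.4677, -0.1997, 0.04]] mid [ 0.4864 -0.2003  0.04  ] spacing 0.0374 [[ 0.4944 -0.206   0.04  ]]
0.06 [[0.5088, -0.2009, 0.06], [0.4736, -0.1998, 0.06]] mid [ 0.4912 -0.2004  0.06  ] spacing 0.0352 [[ 0.4926 -0.2031  0.06  ]]
0.08 [[0.5126, -0.201, 0.08], [0.4795, -0.1999, 0.08]] mid [ 0.496  -0.2004  0.08  ] spacing 0.033 [[ 0.4908 -0.2002  0.08  ]]
0.1 [[0.5163, -0.201, 0.1], [0.4854, -0.2, 0.1]] mid [ 0.5009 -0.2005  0.1   ] spacing 0.0309 [[ 0.489  -0.1973  0.1   ]]
base near corners [[0.3943, -0.1576, 0.02], [0.3916, -0.2378, 0.02]] base edges far [[0.5897, -0.161, 0.02], [0.587, -0.2433, 0.02]]
batten ends 0.06 [[0.543, -0.1695, 0.06], [0.5408, -0.2349, 0.06], [0.529, -0.1686, 0.06], [0.5268, -0.2349, 0.06]]
batten ends 0.08 [[0.5446, -0.1714, 0.08], [0.5425, -0.2328, 0.08], [0.5315, -0.1706, 0.08], [0.5294, -0.2328, 0.08]]
batten ends 0.1 [[0.5462, -0.1734, 0.1], [0.5443, -0.2307, 0.1], [0.534, -0.1726, 0.1], [0.532, -0.2307, 0.1]]
batten ends 0.12 [[0.5478, -0.1754, 0.12], [0.546, -0.2286, 0.12], [0.5364, -0.1747, 0.12], [0.5347, -0.2286, 0.12]]
```

```bash
python3 -c "
from h import *
rel([.5286,.0471,.17],-92.9)"
```

```text
clk 1.4 turn [0.0019 0.0006 0.014 ] shift [-24.89  -3.04  13.24]
```

Call:
arm_command(deltas=[[[0,0,0.014],[-24.9,-3.0,0],-1],[[0,0,0.014],[-24.9,-3.0,0],-1],[[0,0,0.014],[-24.9,-3.0,0],-1],[[0,0,0.014],[-24.9,-3.0,5],-1],[[0,0,0.014],[-24.9,-3.0,10],-1],[[0,0,0.014],[-24.9,-3.0,13],-1],[[0,0,0.014],[-24.9,-3.0,13],-1],[[0,0,0.014],[-24.9,-3.0,13],-1]])

```text
clock: 2.2
eef_pos: [0.5264, 0.0464, 0.1697]
tcp_rot: [[-0.051, -0.999, -0.008], [-0.999, 0.051, -0.0], [0.001, 0.008, -1.0]]
ft_force: [-1.1, 0.4, -0.4]
opening: 0.0882
```

```bash
python3 - <<'E'
from h import *
c,im=snap('wrist','w_t')
import pickle;pickle.dump(c,open('c_t.pkl','wb'))
T=dots(cv2.imread('pics/w_t.png'),0,640,0,399); print(T.round(1).tolist()); print(ray(c,T[:,:2],.03).round(4).tolist())
rel([.5286,.0471,.071],-92.9)
E
```

```text
[[134.8, 128.8, 42.0, 167.0, 573.0], [49.8, 150.4, 67.0, 200.0, 667.0], [76.7, 84.2, 28.0, 30.0, 433.0], [293.7, 162.7, 6.0, 112.0, 334.0], [340.1, 160.3, 5.0, 109.0, 317.0], [91.2, 137.3, 27.0, 26.0, 370.0], [317.0, 137.0, 27.0, 27.0, 365.0], [104.3, 185.3, 25.0, 25.0, 315.0], [317.0, 185.0, 25.0, 25.0, 313.0], [625.8, 228.8, 25.0, 70.0, 239.0], [634.4, 259.1, 13.0, 20.0, 152.0]]
[[0.5922, 0.1694, 0.03], [0.5806, 0.2322, 0.03], [0.6225, 0.2008, 0.03], [0.5632, 0.0624, 0.03], [0.5633, 0.0295, 0.03], [0.5881, 0.2008, 0.03], [0.5803, 0.0449, 0.03], [0.5537, 0.2007, 0.03], [0.546, 0.0467, 0.03], [0.4997, -0.1859, 0.03], [0.4731, -0.1993, 0.03]]
clk 2.25 turn [ 0.0048 -0.0011 -0.0019] shift [-0.19 -0.15 10.05]
```

View pics/w_t.png

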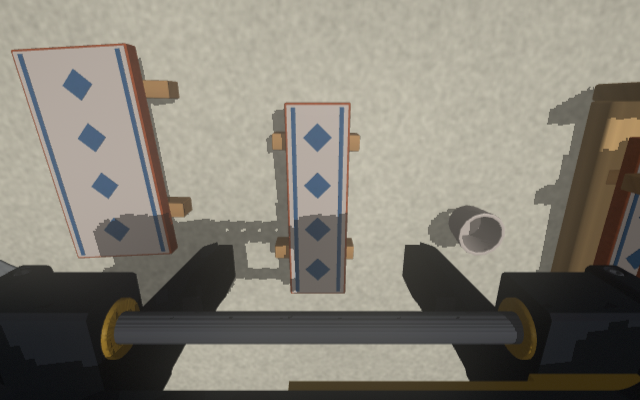

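The tile is centred between the fingers: its dots are at (317,137) and (317,185), and the fingers have clear space on both sides. I'll descend and grip.

Call:
arm_command(deltas=[[[0.005,0,0],[-0.2,-0.15,4],-1],[[0.005,0,0],[-0.2,-0.15,7],-1],[[0.005,0,0],[-0.2,-0.15,9],-1],[[0.005,0,0],[-0.2,-0.15,10],-1],[[0.005,0,0],[-0.2,-0.15,10],-1]])

```text
clock: 2.75
eef_pos: [0.5289, 0.0455, 0.0719]
tcp_rot: [[-0.055, -0.998, 0.0], [-0.998, 0.055, -0.002], [0.002, -0.001, -1.0]]
ft_force: [0.7, -0.4, 0.7]
opening: 0.0882
```

```bash
python3 -c "
from h import *
rel([.5288,.0473,.071],-92.9);print(read_state()['ft_force'])"
```

```text
clk 2.75 turn [-0.0005 -0.002  -0.0044] shift [-0.18  0.02  0.09]
[ 0.72877353 -0.42689992  0.69511826]
```

Call:
arm_command(deltas=[[[0,-0.002,-0.004],[-0.2,0,0.1],-1],[[0,-0.002,-0.004],[-0.2,0,0.1],0],[[0,-0.002,-0.004],[-0.2,0,0.1],0.3],[[0,-0.002,-0.004],[-0.2,0,0.1],1],[[0,-0.002,-0.004],[-0.2,0,0.1],1],[[0,-0.002,-0.004],[-0.2,0,0.1],1],[[0,-0.002,-0.004],[-0.2,0,0.1],1],[[0,-0.002,-0.004],[-0.2,0,0.1],1]], squeeze=25)

```text
clock: 3.55
eef_pos: [0.529, 0.0475, 0.071]
tcp_rot: [[-0.051, -0.999, 0.001], [-0.999, 0.051, -0.0], [0.0, -0.001, -1.0]]
ft_force: [0.4, -0.0, 1.5]
opening: 0.0447
```

Call:
arm_command(deltas=[[[0,0,0],[0,0,-1],1],[[0,0,0],[0,0,-3],1],[[0,0,0],[0,0,-6],1],[[0,0,0],[0,0,-10],1],[[0,0,0],[0,0,-14],1],[[0,0,0],[0,0,-16],1],[[0,0,0],[0,0,-16],1],[[0,0,0],[0,0,-16],1]])

```text
clock: 4.35
eef_pos: [0.5284, 0.0474, 0.2308]
tcp_rot: [[-0.051, -0.999, -0.0], [-0.999, 0.051, -0.0], [0.0, 0.0, -1.0]]
ft_force: [-0.7, 0.2, -2.5]
opening: 0.0443
```

```bash
python3 - <<'E'
from h import *
c,im=snap('wrist','w_g')
import pickle;pickle.dump(c,open('c_g.pkl','wb'))
s=read_state();R=np.array(s['tcp_rot']);p=np.array(s['eef_pos']);print(p,s['ft_force'],s['opening'])
T=dots(cv2.imread('pics/w_g.png'),240,400,60,399); zt=p[2]-.053+.012
Q=ray(c,T[:,:2],zt)
print(T.round(1).tolist()); print(((Q-p)@R).round(4).tolist())
rel([.4926,-.2004,.235],-91.8)
E
```

```text
[0.52800447 0.04742516 0.22994289] [-1.00831674  0.42813356 -3.20363125] 0.04430910621659154
[[278.4, 213.2, 14.0, 188.0, 1160.0], [359.3, 181.1, 10.0, 122.0, 759.0], [318.1, 173.1, 47.0, 47.0, 1127.0], [315.4, 250.1, 37.0, 39.0, 693.0], [354.9, 288.3, 7.0, 45.0, 240.0], [318.4, 307.4, 20.0, 9.0, 101.0], [284.6, 362.7, 7.0, 36.0, 182.0], [352.0, 363.0, 7.0, 36.0, 189.0], [318.5, 373.8, 38.0, 19.0, 420.0]]
[[-0.0171, -0.0348, 0.0409], [0.0159, -0.0485, 0.0409], [-0.0006, -0.0518, 0.0409], [-0.0018, -0.0178, 0.041], [0.0159, 0.0011, 0.041], [-0.0005, 0.0112, 0.041], [-0.0171, 0.0432, 0.0411], [0.016, 0.0434, 0.0411], [-0.0005, 0.0501, 0.0411]]
clk 4.4 turn [ 0.0019 -0.0005 -0.0193] shift [24.93  2.28 -0.49]
```

View pics/w_g.png

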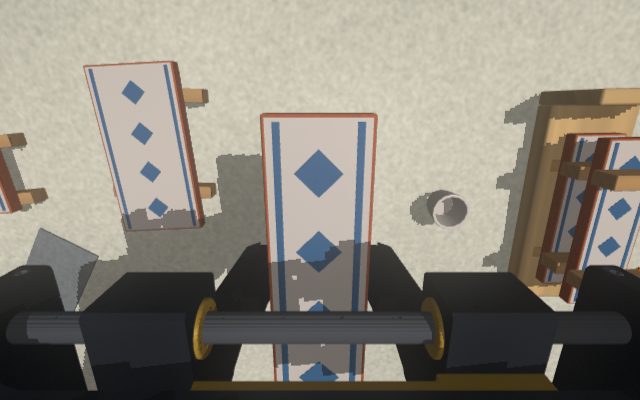

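The tile is held level and centred: the first dot is 51.8 mm out, where 51.5 mm is expected. The picture also shows the stack as two layers, so I expect the batten tops at about 0.088 m. Next I'll carry the tile over.

Call:
arm_command(deltas=[[[0,0,-0.003],[2,0.2,0],1],[[0,0,-0.006],[5.5,0.5,-0.2],1],[[0,0,-0.01],[9.5,0.9,-0.4],1],[[0,0,-0.013],[14,1.3,-0.5],1],[[0,0,-0.016],[18.5,1.7,-0.5],1],[[0,0,-0.019],[22,2.0,-0.5],1],[[0,0,-0.019],[24,2.2,-0.5],1],[[0,0,-0.019],[24.9,2.3,-0.5],1]])

```text
clock: 5.2
eef_pos: [0.4906, -0.2026, 0.2333]
tcp_rot: [[-0.036, -0.999, -0.006], [-0.999, 0.036, -0.0], [0.001, 0.006, -1.0]]
ft_force: [-0.7, -0.5, -2.3]
opening: 0.0447
```

Call:
arm_command(deltas=[[[0,0,0],[0,0,0],1],[[0,0,0],[0,0,0],1]])

```text
clock: 5.4
eef_pos: [0.4903, -0.2014, 0.2323]
tcp_rot: [[-0.035, -0.999, -0.008], [-0.999, 0.035, 0.001], [-0.001, 0.008, -1.0]]
ft_force: [-1.1, -0.4, -1.9]
opening: 0.0444
```

```bash
python3 - <<'E'
from h import *
c,im=snap('wrist','w_s')
import pickle;pickle.dump(c,open('c_s.pkl','wb'))
s=read_state();R=np.array(s['tcp_rot']);p=np.array(s['eef_pos']);print(p,R.round(4).tolist(),s['ft_force'],s['opening'])
rel([.4926,-.2004,.155],-91.8)
E
```

```text
[ 0.49068318 -0.20082185  0.2325721 ] [[-0.0337, -0.9994, -0.0071], [-0.9994, 0.0337, 0.0012], [-0.001, 0.0071, -1.0]] [-0.32840801  0.26976159 -2.94200827] 0.04472047346128636
clk 5.45 turn [ 0.0071  0.001  -0.0023] shift [-0.04 -0.25  7.76]
```

View pics/w_s.png

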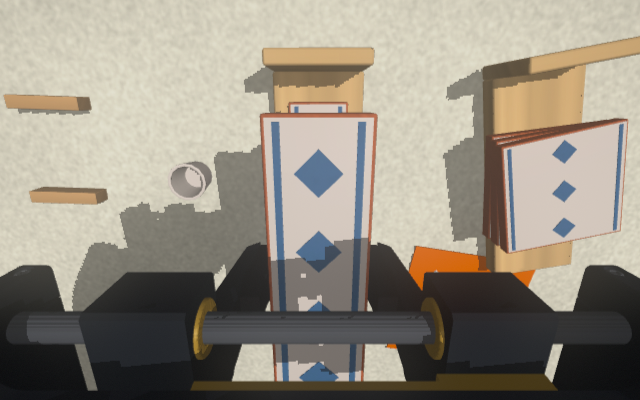

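The held tile is in line above the stack tile, whose end shows at (318,107), and the end board is clear at row 57. I'll lower it towards the expected contact at TCP z ≈ 0.141.

Call:
arm_command(deltas=[[[0.007,0.001,-0.002],[0,-0.2,2],1],[[0.007,0.001,-0.002],[0,-0.2,4],1],[[0.007,0.001,-0.002],[0,-0.2,6],1],[[0.007,0.001,-0.002],[0,-0.2,7],1],[[0.007,0.001,-0.002],[0,-0.2,7.5],1],[[0.007,0.001,-0.002],[0,-0.2,7.5],1],[[0.007,0.001,-0.002],[0,-0.2,7.5],1]])

```text
clock: 6.15
eef_pos: [0.4927, -0.2006, 0.1582]
tcp_rot: [[-0.031, -1.0, 0.001], [-1.0, 0.031, -0.0], [0.0, -0.001, -1.0]]
ft_force: [0.2, -0.1, -3.0]
opening: 0.0444
```

```bash
python3 - <<'E'
from h import *
c=[]
for i in range(3):
    snapshot("wrist"); s=read_state(); c.append([*s['eef_pos'],s['ft_force'][2]])
print(np.round(c,4).tolist())
rel([.4926,-.2004,.150],-91.8)
E
```

```text
[[0.4927, -0.2009, 0.1583, -1.8955], [0.4927, -0.2009, 0.1584, -2.4899], [0.4926, -0.201, 0.1583, -1.9734]]
clk 6.3 turn [-0.0014 -0.0005 -0.0003] shift [-0.06  0.    0.83]
```

Call:
arm_command(deltas=[[[0,0,0],[-0.05,0,0.2],1],[[0,0,0],[-0.05,0,0.4],1],[[0,0,0],[-0.05,0,0.6],1],[[0,0,0],[-0.05,0,0.8],1],[[0,0,0],[-0.05,0,0.9],1],[[0,0,0],[-0.05,0,1.0],1]])

```text
clock: 6.9
eef_pos: [0.4926, -0.2004, 0.1481]
tcp_rot: [[-0.032, -0.999, 0.001], [-0.999, 0.032, -0.0], [0.0, -0.001, -1.0]]
ft_force: [-0.0, -0.1, -1.4]
opening: 0.0445
```

Call:
arm_command(deltas=[[[0,0,0],[0,0,0.05],1],[[0,0,0],[0,0,0.1],1],[[0,0,0],[0,0,0.15],1],[[0,0,0],[0,0,0.2],1]])

```text
clock: 7.3
eef_pos: [0.4926, -0.2004, 0.1461]
tcp_rot: [[-0.032, -0.999, 0.001], [-0.999, 0.032, -0.0], [0.0, -0.001, -1.0]]
ft_force: [-0.3, 0.3, -1.5]
opening: 0.0447
```

Call:
arm_command(deltas=[[[0,0,0],[0,0,0.05],1],[[0,0,0],[0,0,0.1],1],[[0,0,0],[0,0,0.15],1],[[0,0,0],[0,0,0.2],1]])

```text
clock: 7.7
eef_pos: [0.4926, -0.2005, 0.1441]
tcp_rot: [[-0.032, -0.999, 0.001], [-0.999, 0.032, -0.0], [0.0, -0.001, -1.0]]
ft_force: [0.2, 0.4, -1.8]
opening: 0.0441
```

Call:
arm_command(deltas=[[[0,0,0],[0,0,0.05],1],[[0,0,0],[0,0,0.1],1]])

```text
clock: 7.9
eef_pos: [0.4926, -0.2005, 0.143]
tcp_rot: [[-0.032, -0.999, 0.001], [-0.999, 0.032, -0.0], [0.0, -0.001, -1.0]]
ft_force: [-0.8, 0.7, -1.7]
opening: 0.0446
```

Call:
arm_command(deltas=[[[0,0,0],[0,0,0.05],1],[[0,0,0],[0,0,0.1],1]])

```text
clock: 8.1
eef_pos: [0.4926, -0.2005, 0.142]
tcp_rot: [[-0.032, -0.999, 0.001], [-0.999, 0.032, -0.0], [0.0, -0.001, -1.0]]
ft_force: [0.7, -0.1, -2.2]
opening: 0.0447
```

Call:
arm_command(deltas=[[[0,0,0],[0,0,0.05],1],[[0,0,0],[0,0,0.1],1]])

```text
clock: 8.3
eef_pos: [0.4926, -0.2005, 0.1412]
tcp_rot: [[-0.032, -0.999, 0.001], [-0.999, 0.032, -0.0], [0.0, -0.001, -1.0]]
ft_force: [-0.6, 0.8, 6.0]
opening: 0.0447
```

Call:
arm_command(deltas=[[[0,0,0],[0,0,0.03],1],[[0,0,0],[0,0,0.06],1]])

```text
clock: 8.5
eef_pos: [0.4926, -0.2005, 0.1412]
tcp_rot: [[-0.032, -0.999, 0.002], [-0.999, 0.032, -0.001], [0.001, -0.002, -1.0]]
ft_force: [-1.8, 0.7, 9.4]
opening: 0.0446
```

Contact: at z = 0.1412 the force went from -2 to +9 N, which matches the expected height. I'll ease off the press and open the fingers.

Call:
arm_command(deltas=[[[0,0,0],[0,0,0.02],1],[[0,0,0],[0,0,0.02],0.9],[[0,0,0],[0,0,0],-0.1],[[0,0,0],[0,0,0],-0.2],[[0,0,0],[0,0,0],-0.3],[[0,0,0],[0,0,0],-0.5],[[0,0,0],[0,0,0],-0.5]], squeeze=5)

```text
clock: 9.2
eef_pos: [0.4927, -0.2005, 0.1411]
tcp_rot: [[-0.032, -0.999, 0.002], [-0.999, 0.032, -0.001], [0.001, -0.002, -1.0]]
ft_force: [0.0, -0.7, 0.3]
opening: 0.0658
```

Released with no force left on the wrist. I'll raise straight up and check.

Call:
arm_command(deltas=[[[0,0,0],[0,0,-0.5],-0.6],[[0,0,0],[0,0,-2],-0.6],[[0,0,0],[0,0,-5],-0.6],[[0,0,0],[0,0,-9],-0.6],[[0,0,0],[0,0,-13],-0.6],[[0,0,0],[0,0,-16],-0.6],[[0,0,0],[0,0,-16],-0.6],[[0,0,0],[0,0,-16],-0.6]])

```text
clock: 10.0
eef_pos: [0.4923, -0.2004, 0.3017]
tcp_rot: [[-0.032, -0.999, 0.003], [-0.999, 0.032, -0.001], [0.001, -0.003, -1.0]]
ft_force: [0.3, 0.5, -0.6]
opening: 0.0705
```

```bash
python3 - <<'E'
from h import *
c,im=snap('wrist','w_f'); cs,si=snap('side','side_f'); p=read_state(); print(p['clock'],p['eef_pos'],p['ft_force'])
T=dots(cv2.imread('pics/w_f.png'),295,345,60,320); Q=ray(c,T[:,:2],.100);print(T.round(1).tolist(),Q.round(4).tolist())
a=cv2.resize(si[100:200,290:430],None,fx=4,fy=4,interpolation=2)
o=np.zeros((800,640,3),np.uint8);o[:400]=im;o[400:,:560]=a
cv2.imwrite('pics/fin.png',cv2.resize(o[:,:,::-1],(480,600)))
E
```

```text
10.1 [ 0.49160997 -0.20011031  0.30007137] [-0.07105852 -0.69025921  0.20710509]
[[299.9, 159.5, 4.0, 101.0, 212.0], [335.9, 180.8, 5.0, 148.0, 296.0], [318.2, 133.7, 19.0, 20.0, 209.0], [318.1, 171.9, 19.0, 19.0, 186.0], [319.4, 207.0, 17.0, 18.0, 138.0], [319.8, 240.5, 12.0, 16.0, 115.0]] [[0.5216, -0.1843, 0.1], [0.5007, -0.2166, 0.1], [0.544, -0.2017, 0.1], [0.5097, -0.2005, 0.1], [0.4756, -0.2006, 0.1], [0.4409, -0.2, 0.1]]
```

View pics/fin.png

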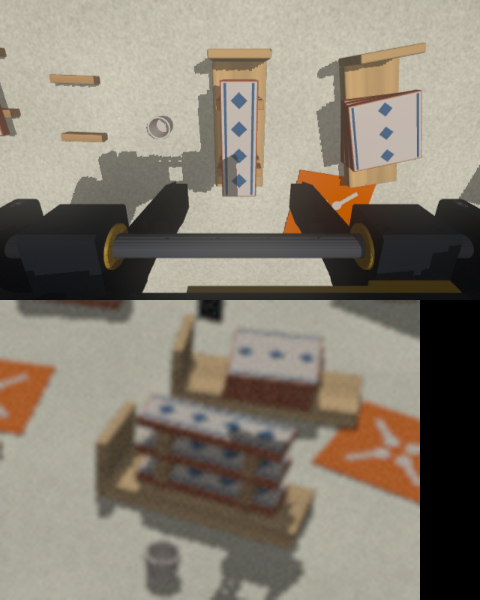

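The tile lies flat as the third layer. Its dots put the centre at (0.4926, -0.2007), about -1.5° to -1.9° yaw, against a target of (0.4926, -0.2004) and -1.8°. The gripper is well clear.

```bash
python3 -c "
from h import *
print(job_done(),read_state()['clock'])"
```

```text
the job is handed in; nothing more can be done
the job is handed in; nothing more can be done
```

The border tile is on the stack in the cradle, flat on the topmost battens, and I handed the job in at about 10 s of the 48 s.

- **Placing:** I lowered it in 0.5 mm steps until I felt it rest, with the battens' top at about 88 mm. The last reading before release was 9.4 N. I then opened the fingers, which left about 0 N on the wrist, and rose straight up.
- **Final check:** The wrist camera put the tile's centre within about 0.5 mm of the stack's and in line to well under 1°. The side view shows it lying flat as the third layer, with the gripper clear.
- **Other tiles:** I never touched the half-length and wide tiles, but I did not measure them again at the end.
- **Disagreements:** No check failed. The cradle's base edges gave a yaw of -1.0° to -1.9° and the stack tile's dots -1.9°; I used -1.8°.

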